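# Close a feeder's outlet track and hold the chute cover for fastening

### The arm

A 7-joint arm with a two-finger parallel gripper is mounted at the origin on the work surface. World frame = base frame: x ahead of the robot, y to its left, z up, the work surface at z = 0. Lengths are in m, angles in rad, forces in N, time in s.
With the tool pointing down it reaches from about 0.425 to 0.925 m from the base axis. Payload 6.8 kg.
Tool frame: the origin (TCP) lies on the front face of the gripper's body, between the roots of the fingers; the fingertips stand 73 mm ahead of it and the grasp point (between the pads) lies 54 mm ahead of it; z points along the fingers, y is the direction in which the jaws open and shut (so a half turn about z gives the same grasp; the last joint's range is limited). The gripper opens to 85 mm and grips with 20 to 120 N. Pads are 22 mm wide; open, the fingers measure 114 mm over their backs; the gripper's body (76 mm by 85 mm) begins 54 mm behind the grasp point. The pads swing forward as they close: fully open they stand 13 mm farther back than shut.
Start: joints at [1.062, 0.477, 0.022, 1.555, -0.011, 1.109, -0.083], TCP at [0.263, -0.622, 0.304] pointing down, gripper open.
Joint ranges: [-2.96, 2.96], [-0.34, 2.1], [-1.41, 1.46], [0.24, 2.44], [-1.37, 4.51], [0.17, 1.92], [-2.96, 2.96]. Speed limits (rad/s): [2.39, 2.39, 3.14, 3.14, 3.14, 3.14, 3.14].

### API

Orientations are given as a rotation vector (axis times angle).
In Python, from bench import * gives the robot as it stands.
- The arm moves only by the tool jog_arm, never from a script. Its argument "plan" is a list of rows, each a list of 2 entries, a list of its own where there are three numbers: the shift along the world's x, y, z in cm, then the turn about the world's z in rad. In form: [[[tx, ty, tz], twist], ...]. A call has 1 to 12 rows; each row shifts and turns the commanded pose from where the row before left it; what a row does not reach is not made up. A row lasts 1/10 s, in which the tool goes at most 50 mm and 8.59 degrees, less where a joint would pass 70% of its speed; a pose out of reach is approached as far as the arm can. A call is refused whole if a number of a shift passes 5 or a number of a turn 0.15, either way. A call with a gripper value outside its range is refused whole. "hand" is the finger opening in cm, from 0 to 8.54, set as the call begins (left out, the last holds). The fingers move at their own pace and stop on an object; "grip_force" is the grip in N (left out, the last holds). Time passes only in rows, so rows that do not move let the fingers close. It gives the time, the measured TCP pose, the force and the opening at its end, in the units of the state.
- get_obs(): the state, without advancing time (a new reading comes with each control period).
- grab_frame(name): name is "scene" or "top"; returns the picture (384x512x3 uint8, red, green, blue); there is no depth.
- get_calibration(name): a dict with "intrinsics" (3x3 intrinsics, pixels), "k1" (the pictures are not rectified: a ray, as slopes to the right and down, at radius r is drawn at 1 + k1 r^2 times it, then the intrinsics apply), "xyz" and "orientation" of the camera in the world. Camera axes: x right, y down, z forward; pixel columns grow to the right and rows downward; lengths in m; the calibration is good to about 2 mm. A picture is of the moment at which its call begins. get_calibration takes no time and is no camera call.
- hand_in(): hands the job in, once; it reports no verdict.
The state is a dict: "clock": time; "joints": joint angles; "qvel": joint speeds; "tau": joint torques, N m; "tcp_pos": TCP position; "orientation": TCP orientation; "contact_force": force on the tool from outside, world axes, zero at the start; "moment": the same for the moment, N m; "grip_width": finger opening in m.
Only numpy, scipy, OpenCV 4.12 (cv2) and the standard library are available. Lean on these libraries where they do the work, as an engineer would, in place of code of your own. Each camera call takes 0.05 s, during which the arm holds its last target. There are 200 camera calls.

### The job

Close the feeder's outlet track: first press the green cover down until it sits level and fully home in its blue-rimmed pocket; then pick up the metal chute cover by its red fin, lay it lengthwise on the middle of the sloping steel chute, tilt it until it lies flush on the slope, and finish while still gripping it and pressing it there with about ten newtons, so that a fitter can drive its screws. Do not push the chute out of its set angle, and leave the tools, containers and boxes around it where they are.

Things in the scene. Friction and masses are not known exactly. Their poses are not given: they have to be found in the camera images.
- track: Fixed outlet track: aluminium base plate 280 x 110 x 12 mm, with a grey block that carries the level pocket at its -x end, nearer the robot, and a tilting steel chute at its +x end. Origin: on the table, below the chute's hinge line; x runs along the track from pocket to chute, z up. The hinge line is parallel to y, 100 mm above the table.
- pocket (a point): Centre of the level pocket's seat (the ledges on which the green cover must lie), 64 mm along the track's -x from its origin and 95 mm above the table. The pocket is 104 x 64 mm inside (x, y); its blue rim, 6 mm wide, stands 10 mm above the seat, so that the seated cover's top is even with the rim.
- level_cover: Flat loose green cover 100 x 60 x 10 mm (x, y, z), 150 g. Origin: centre of its underside. It rides 2 to 7 mm too high in the pocket, often crooked, on two orange friction clips 32 mm either side of the pocket's centre along x. Each yields at about 4 N and stays where it is pushed to; 10 N over each in turn (or 15 N in the middle) seats the cover.
- level_near (a point): Point on the green cover's underside, 45 mm from its middle along its -x, away from the chute. Seated when level with the pocket's seat.
- level_far (a point): Point on the green cover's underside, 45 mm from its middle along its +x, towards the chute. Seated when level with the pocket's seat.
- chute_mid (a point): Centre of the chute's sloping face: x up the slope (away from the hinge), y across, z square to the face, outward. It lies 66 mm up the slope from the hinge line. The face is 122 mm long and 72 mm wide: two flat steel flanges 20 mm wide, with a sunken channel 32 mm wide between them.
- chute_top (a point): Upper end of the chute's sloping face, on its middle line, 127 mm from the hinge line. It shifts if the chute is pushed out of its angle.
- chute (a joint): Slope of the chute, rad: 0 level, larger is steeper, rising towards the track's +x end; set between 0.15 and 0.37 and clamped stiffly: 20 N does not shift it.
- chute_cover: Loose metal plate 100 x 60 x 6 mm (x, y, z), 140 g, flat on the mat, with an upright red fin mid-way on top: 50 long (x), 12 thick (y), top 42 mm above the underside. Origin: centre of the underside; z up through the fin. Either way round fits. Gripped across the fin it turns between the pads by a few degrees about their closing line when pressed on the slope.
- mat: Fixed black rubber mat 190 x 150 x 4 mm, on which the chute cover starts. Origin: centre of its underside.
- screwdriver: Bystander, leave alone: yellow-handled screwdriver lying flat, 170 long (mm). Origin: on its underside.
- wrench: Bystander, leave alone: steel wrench lying flat, 130 long (mm). Origin: on its underside.
- screw_pot: Bystander, leave alone: small white open pot, 56 across, 40 high (mm). Origin: on its underside.
- oil_can: Bystander, leave alone: orange can, 56 across, 120 high (mm). Origin: on its underside.
- carton: Bystander, leave alone: blue box 120 x 90 x 70 high (mm). Origin: on its underside.
- clip_tray: Bystander, leave alone: grey open tray 160 x 110 x 45 high with metal clips (mm). Origin: on its underside.
- glue_jar: Bystander, leave alone: small white jar, 50 across, 70 high (mm). Origin: on its underside.
Things that resemble listed ones, but are neither listed nor needed, are in the scene too. Leave any black or pink look-alike of the chute_cover alone.

How it is judged:
By the outcome, as a careful person would: the job done as asked, in the order asked, and still so for the second after the job is handed in, while the arm keeps its last pose, push and grip.
It also fails if it takes over 54 s, if anything falls off the work surface, if the arm or the gripper's body presses on something with over 40 N, if the wrist force passes 120 N, or if a joint passes its speed limit or range.

## Working session

There is one attempt and no reset: what is moved stays moved. The work goes in short steps, Python scripts to look and compute and a tool call to move; the robot and the scene stay as the last step left them, time stands still between calls to the robot, and variables do not carry over. Pictures are saved under pics/ and viewed, about 8 in all and at most 12, crops included, and the job is handed in when it is done.

Besides the shell and the picture viewer there is one more tool, called after "Emit:" as a command line: name --argument value ..., lists and objects as JSON in quotes. jog_arm: Moves the arm, as the interface text tells. Its arguments: {"type":"object","properties":{"plan":{"type":"array","items":{"type":"array"}},"hand":{"type":"number"},"grip_force":{"type":"number"}},"required":["plan"]}

```bash
mkdir -p pics; cat > h.py <<'E'
from bench import *
import numpy as np, cv2
from scipy.spatial.transform import Rotation as R
def cal(n):
    c=get_calibration(n);K=np.array(c["intrinsics"]);o=np.array(c["orientation"])
    return K,c["k1"],np.array(c["xyz"]),R.from_rotvec(o).as_matrix() if o.shape==(3,) else o
def ray(n,u,v):
    K,k1,p,M=cal(n);d=np.array([(u-K[0,2])/K[0,0],(v-K[1,2])/K[1,1]]);s=d.copy()
    for _ in range(20): s=d/(1+k1*(s@s))
    r=M@np.array([s[0],s[1],1]);return p,r
def onz(n,u,v,z):
    p,r=ray(n,u,v);return p+r*(z-p[2])/r[2]
def tri(a,b):
    (p,r),(q,s)=ray("scene",*a),ray("top",*b)
    t=np.linalg.lstsq(np.array([r,-s]).T,q-p,rcond=None)[0]
    A,B=p+t[0]*r,q+t[1]*s
    return (A+B)/2,np.linalg.norm(A-B)
def proj(n,P):
    K,k1,p,M=cal(n);c=M.T@(np.array(P)-p);s=c[:2]/c[2];s=s*(1+k1*(s@s));return K[:2,:2]@s+K[:2,2]
def save(n,f,crop=None,sc=1):
    im=grab_frame(n);cv2.imwrite(f"pics/{f}_raw.png",im[:,:,::-1])
    if crop: im=im[crop[1]:crop[3],crop[0]:crop[2]]
    cv2.imwrite(f"pics/{f}.png",cv2.resize(np.ascontiguousarray(im[:,:,::-1]),None,fx=sc,fy=sc,interpolation=cv2.INTER_CUBIC));return im
E
python3 - <<'E'
from h import *
save("scene","s0",sc=1.5);save("top","t0",sc=1.5)
for n in("scene","top"):print(get_calibration(n))
print(get_obs())
E
```

```text
{'intrinsics': array([[445.67618026,   0.        , 248.41058525],
       [  0.        , 445.67618026, 186.0537007 ],
       [  0.        ,   0.        ,   1.        ]]), 'k1': -0.0445047676199974, 'xyz': array([ 1.11266221, -0.62316359,  1.09340811]), 'orientation': array([-2.30428712, -0.88168745,  0.34446778])}
{'intrinsics': array([[378.03274835,   0.        , 256.72066765],
       [  0.        , 378.03274835, 182.14478427],
       [  0.        ,   0.        ,   1.        ]]), 'k1': 0.013653451133092211, 'xyz': array([ 0.46979718, -0.0158992 ,  1.28963009]), 'orientation': array([-2.20529401,  2.1569501 , -0.08677441])}
{'clock': 0.1, 'joints': array([ 1.06190022,  0.47774556,  0.02235537,  1.55631541, -0.01152137,
        1.10934657, -0.08311583]), 'qvel': array([ 2.92292104e-03, -5.29146865e-04,  5.96307771e-04, -2.60970281e-03,
       -5.89547812e-04, -2.91177493e-05,  1.41585400e-03]), 'tau': array([ 4.40489181e-03, -5.97754669e+01,  1.61313515e+00, -2.81950986e+01,
        1.27392050e-02,  5.03507996e-03, -4.42903706e-05]), 'tcp_pos': array([ 0.26318823, -0.62113088,  0.30301994]), 'orientation': array([-3.07713136e+00, -6.25014661e-01,  6.95755073e-04]), 'contact_force': array([0.3709921 , 0.26374066, 0.49944308]), 'moment': array([0.01818552, 0.03194172, 0.06476892]), 'grip_width': 0.08571910545434692}
```

View pics/s0.png

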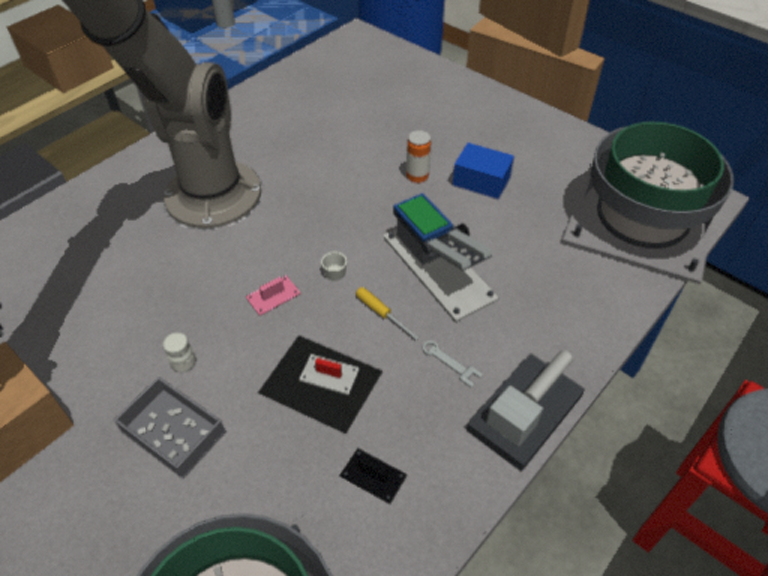

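View pics/t0.png

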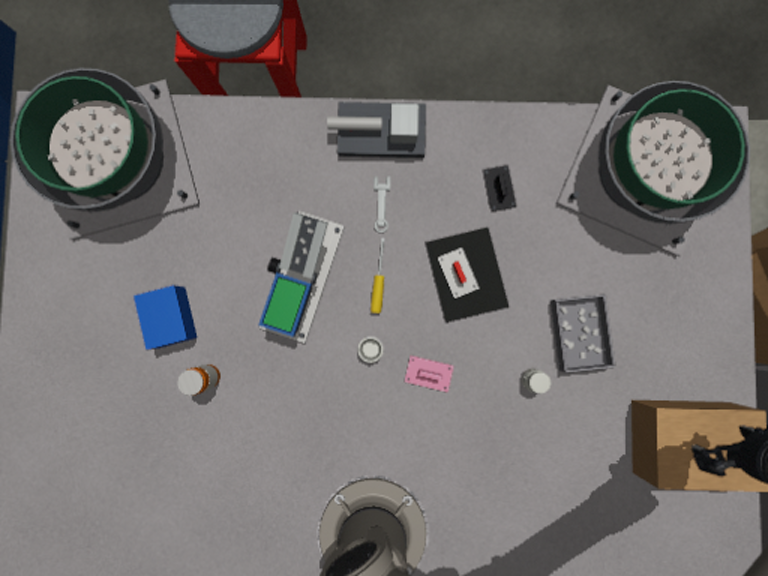

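The scene view shows the pocket at about (420,215) and the cover with its red fin on the mat at about (328,370). The top view shows the pocket at (287,304), the chute top near (312,215) and the red fin at (460,271). Both views are scaled 1.5x. Next I'll run masks and take close crops.

```bash
cat > m.py <<'E'
from h import *
def blob(n,mask,near,minA=15):
    k,l,st,c=cv2.connectedComponentsWithStats(mask.astype(np.uint8))
    i=min([i for i in range(1,k) if st[i,4]>minA],key=lambda i:np.hypot(*(c[i]-near)))
    return (l==i)
def hsv(im):return cv2.cvtColor(im,cv2.COLOR_RGB2HSV).astype(int).transpose(2,0,1)
def rectz(n,m,z):
    v,u=np.nonzero(m);cs=cv2.findContours(m.astype(np.uint8),0,1)[0];c=max(cs,key=len)[:,0]
    P=np.array([onz(n,a,b,z)[:2] for a,b in c]);r=cv2.minAreaRect((P*1000).astype(np.float32));return r
E
python3 - <<'E'
from m import *
I={n:cv2.imread(f"pics/{f}_raw.png")[:,:,::-1].copy() for n,f in(("scene","s0"),("top","t0"))}
G={"scene":(280,142),"top":(191,203)};F={"scene":(218,245),"top":(306,181)}
for n,im in I.items():
    H,S,V=hsv(im)
    g=blob(n,(H>45)&(H<80)&(S>120)&(V>60),G[n]);b=blob(n,(H>95)&(H<130)&(S>110),G[n])
    r=blob(n,((H<8)|(H>172))&(S>130)&(V>70),F[n])
    w=blob(n,(V>150)&(S<60),F[n])
    print(n,"green",rectz(n,g,.108),"rim",rectz(n,b|g,.105),"\n red",rectz(n,r,.046),"plate",rectz(n,w|r,.010))
    k=(slice(120,230),slice(165,235)) if n=="top" else (slice(120,220),slice(250,340))
    cv2.imwrite(f"pics/c_{n}.png",cv2.resize(im[k][:,:,::-1],None,fx=5,fy=5,interpolation=cv2.INTER_CUBIC))
a=cv2.imread("pics/c_scene.png");b=cv2.imread("pics/c_top.png");h=max(a.shape[0],b.shape[0])
o=np.zeros((h,a.shape[1]+b.shape[1],3),np.uint8);o[:a.shape[0],:a.shape[1]]=a;o[:b.shape[0],a.shape[1]:]=b
print(o.shape);cv2.imwrite("pics/c0.png",o)
E
```

```text
scene green ((495.2497863769531, 191.00137329101562), (59.249176025390625, 99.3537826538086), 73.22180938720703) rim ((500.4725036621094, 185.81289672851562), (80.6834487915039, 125.36536407470703), 74.13697814941406) 
 red ((582.86474609375, -187.52163696289062), (52.99661636352539, 26.345394134521484), 23.477907180786133) plate ((575.9677124023438, -180.81268310546875), (98.1424789428711, 56.08439254760742), 23.733909606933594)
top green ((495.2147216796875, 193.36407470703125), (60.333587646484375, 100.08936309814453), 73.45588684082031) rim ((495.2926025390625, 192.52508544921875), (77.69435119628906, 116.51885986328125), 73.41736602783203) 
 red ((574.8932495117188, -178.02798461914062), (45.90850830078125, 13.482588768005371), 23.868497848510742) plate ((576.23486328125, -178.87237548828125), (98.69207000732422, 59.02411651611328), 23.807998657226562)
(550, 800, 3)
```

View pics/c0.png

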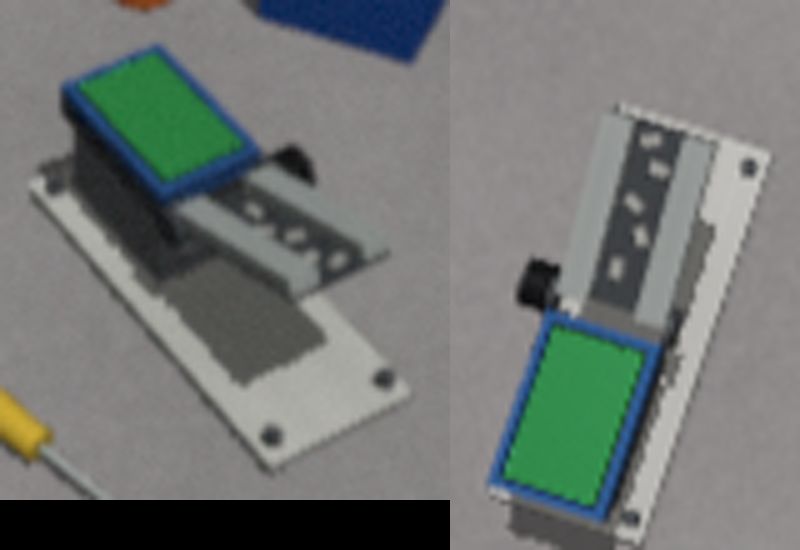

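The crop shows the chute's upper end. In the scene half its corners are at about (292,294) and (388,252); in the top half they are at (613,110) and (717,143). I'll use these to triangulate the slope.

```bash
python3 - <<'E'
from m import *
from scipy.optimize import minimize_scalar
s=lambda a,b:(250+a/5-.4,120+b/5-.4); t=lambda a,b:(165+(a-450)/5-.4,120+b/5-.4)
yaw=np.radians(-16.6);X=np.array([np.cos(yaw),np.sin(yaw),0]);Y=np.array([-X[1],X[0],0])
O=np.array([.4953,.1925,0])+.064*X; print("O",O)
L=tri(s(388,252),t(613,110));Rr=tri(s(292,294),t(717,143));print(L,Rr)
for p in (L[0],Rr[0],(L[0]+Rr[0])/2):
    d=p-O;print((d@X).round(4),(d@Y).round(4),p[2],np.arctan2(p[2]-.1,d@X),np.hypot(p[2]-.1,d@X))
def pt(a,l,y):return O+X*l*np.cos(a)+Y*y+np.array([0,0,.1+l*np.sin(a)])
for a in(.15,.2,.25,.3,.35):
    print(a,[ (proj("scene",pt(a,.127,y))-np.array(q)).round(1) for y,q in((.036,s(388,252)),(-.036,s(292,294)))],
     [ (proj("top",pt(a,.127,y))-np.array(q)).round(1) for y,q in((.036,t(613,110)),(-.036,t(717,143)))])
# pocket rim seen vs predicted, calibration consistency
for n in("scene","top"):print(n,proj(n,np.array([.4953,.1925,.105])))
E
```

```text
O [0.55663264 0.17421594 0.        ]
(array([0.68309929, 0.17139683, 0.13163424]), np.float64(0.0008238286219721038)) (array([0.66298996, 0.10572321, 0.13542638]), np.float64(0.0016377766461017978))
0.122 0.0334 0.13163423997925788 0.25370705925516585 0.12603580784712726
0.1215 -0.0353 0.13542637531402335 0.2837269786723618 0.12655189668087813
0.1217 -0.0009 0.13353030764664062 0.2687476897140379 0.12627962565811224
0.15 [array([1.1, 3.3]), array([0.4, 4.7])] [array([ 0.3, -0.5]), array([ 1.3, -0.1])]
0.2 [array([1.1, 1.6]), array([0.4, 3.1])] [array([-0.1, -0.5]), array([ 1. , -0.1])]
0.25 [array([ 1.1, -0.1]), array([0.3, 1.3])] [array([-0.6, -0.5]), array([0.7, 0. ])]
0.3 [array([ 0.9, -1.9]), array([ 0.1, -0.5])] [array([-1.1, -0.3]), array([0.3, 0.2])]
0.35 [array([ 0.8, -3.7]), array([-0.1, -2.3])] [array([-1.6, -0. ]), array([-0.1,  0.5])]
scene [281.76760754 143.03305778]
top [189.79774886 202.461458  ]
```

Emit:
jog_arm --plan '[[[2.7, 4.2, 0], -0.069], [[2.7, 4.2, 0], -0.069], [[2.7, 4.2, 0], -0.069], [[2.7, 4.2, 0], -0.069], [[2.7, 4.2, 0], -0.069], [[2.7, 4.2, 0], -0.069], [[2.7, 4.2, 0], -0.069], [[2.7, 4.2, 0], -0.069], [[2.7, 4.2, 0], -0.069], [[2.7, 4.2, 0], -0.069]]' --hand 0 --grip_force 20

```text
clock: 1.1
tcp_pos: [0.5339, -0.1996, 0.3037]
orientation: [3.108, -0.457, -0.001]
contact_force: [1.0, -0.4, -0.3]
grip_width: 0.0002
```

Emit:
jog_arm --plan '[[[-0.15, 4.8, 0], 0], [[-0.15, 4.8, 0], 0], [[-0.15, 4.8, 0], 0], [[-0.15, 4.8, 0], 0], [[-0.15, 4.8, 0], 0], [[-0.15, 4.8, 0], 0], [[-0.15, 4.8, 0], 0], [[-0.15, 4.8, 0], 0], [[0, 0, -4], 0], [[0, 0, -4], 0], [[0, 0, -2.5], 0], [[0, 0, 0], 0]]'

```text
clock: 2.3
tcp_pos: [0.519, 0.1815, 0.1952]
orientation: [3.105, -0.451, -0.011]
contact_force: [-0.2, -0.4, -0.5]
grip_width: 0.0001
```

Emit:
jog_arm --plan '[[[0, 0, -0.4], 0], [[0, 0, -0.4], 0], [[0, 0, -0.2], 0], [[0, 0, 0], 0]]'

```text
clock: 2.7
tcp_pos: [0.5217, 0.1826, 0.1896]
orientation: [-3.108, 0.453, -0.002]
contact_force: [-0.3, -0.8, -0.0]
grip_width: -0.0001
```

Emit:
jog_arm --plan '[[[0, 0, -0.3], 0], [[0, 0, -0.2], 0], [[0, 0, 0], 0], [[0, 0, 0], 0]]'

```text
clock: 3.1
tcp_pos: [0.5213, 0.1825, 0.1839]
orientation: [3.109, -0.453, -0.0]
contact_force: [-0.6, -0.6, -0.6]
grip_width: -0.0
```

Emit:
jog_arm --plan '[[[0, 0, -0.2], 0], [[0, 0, -0.2], 0], [[0, 0, 0], 0]]'

```text
clock: 3.4
tcp_pos: [0.5215, 0.1825, 0.1798]
orientation: [-3.109, 0.453, -0.0]
contact_force: [0.1, -0.1, -0.1]
grip_width: 0.0
```

Emit:
jog_arm --plan '[[[0, 0, -0.2], 0], [[0, 0, 0], 0]]'

```text
clock: 3.6
tcp_pos: [0.5216, 0.1825, 0.1783]
orientation: [-3.109, 0.453, -0.001]
contact_force: [-0.5, -1.0, 5.6]
grip_width: 0.0005
```

Emit:
jog_arm --plan '[[[0, 0, -0.1], 0], [[0, 0, 0], 0]]'

```text
clock: 3.8
tcp_pos: [0.5215, 0.1826, 0.1778]
orientation: [3.109, -0.453, 0.001]
contact_force: [-2.3, -1.2, 10.3]
grip_width: 0.0003
```

Emit:
jog_arm --plan '[[[0, 0, -0.1], 0], [[0, 0, 0], 0]]'

```text
clock: 4.0
tcp_pos: [0.5214, 0.1826, 0.1777]
orientation: [3.109, -0.453, 0.001]
contact_force: [-6.1, -2.8, 18.5]
grip_width: 0.0001
```

Emit:
jog_arm --plan '[[[0, 0, 2], 0], [[-2.7, 0.8, 0], 0], [[-2.7, 0.8, 0], 0], [[0, 0, -1.0], 0], [[0, 0, -0.3], 0], [[0, 0, 0], 0]]'

```text
clock: 4.6
tcp_pos: [0.4678, 0.198, 0.1822]
orientation: [3.108, -0.454, -0.001]
contact_force: [0.5, -0.6, 0.5]
grip_width: 0.0001
```

Emit:
jog_arm --plan '[[[0, 0, -0.2], 0], [[0, 0, -0.2], 0], [[0, 0, 0], 0]]'

```text
clock: 4.9
tcp_pos: [0.4677, 0.1983, 0.1786]
orientation: [3.109, -0.454, -0.0]
contact_force: [0.3, -0.1, -0.4]
grip_width: 0.0002
```

Emit:
jog_arm --plan '[[[0, 0, -0.1], 0], [[0, 0, 0], 0]]'

```text
clock: 5.1
tcp_pos: [0.4675, 0.1985, 0.1779]
orientation: [-3.109, 0.453, -0.0]
contact_force: [1.1, -0.1, -0.1]
grip_width: -0.0001
```

Emit:
jog_arm --plan '[[[0, 0, -0.1], 0], [[0, 0, 0], 0]]'

```text
clock: 5.3
tcp_pos: [0.4675, 0.1985, 0.1777]
orientation: [3.109, -0.453, 0.001]
contact_force: [-2.2, -0.5, 7.4]
grip_width: 0.0002
```

Emit:
jog_arm --plan '[[[0, 0, -0.1], 0], [[0, 0, 0], 0]]'

```text
clock: 5.5
tcp_pos: [0.4675, 0.1986, 0.1776]
orientation: [3.109, -0.453, 0.001]
contact_force: [-6.5, -2.8, 18.8]
grip_width: 0.0
```

Emit:
jog_arm --plan '[[[0, 0, -0.1], 0], [[0, 0, 0], 0]]'

```text
clock: 5.7
tcp_pos: [0.4675, 0.1986, 0.1776]
orientation: [3.108, -0.453, 0.002]
contact_force: [-9.1, -4.3, 28.9]
grip_width: 0.0003
```

Emit:
jog_arm --plan '[[[0, 0, 2.0], 0], [[2.7, -0.8, 0], 0], [[0, 0, -1.0], 0], [[0, 0, -0.6], 0], [[0, 0, -0.2], 0], [[0, 0, 0], 0]]'

```text
clock: 6.3
tcp_pos: [0.4942, 0.1902, 0.1777]
orientation: [3.108, -0.452, 0.0]
contact_force: [-2.1, -3.8, 12.9]
grip_width: -0.0002
```

Emit:
jog_arm --plan '[[[0, 0, -0.2], 0], [[0, 0, 0], 0]]'

```text
clock: 6.5
tcp_pos: [0.4942, 0.1903, 0.1776]
orientation: [3.107, -0.453, 0.001]
contact_force: [-8.5, -6.1, 32.7]
grip_width: -0.0004
```

Emit:
jog_arm --plan '[[[0, 0, 4], 0], [[0, 0, 4], 0], [[0, 0, 4], 0], [[1, -4.6, 0], 0.088], [[1, -4.6, 0], 0.088], [[1, -4.6, 0], 0.088], [[1, -4.6, 0], 0.088], [[1, -4.6, 0], 0.088], [[1, -4.6, 0], 0.088], [[1, -4.6, 0], 0.088], [[1, -4.6, 0], 0.088], [[0, 0, 0], 0]]' --hand 8.5

```text
clock: 7.7
tcp_pos: [0.5733, -0.1853, 0.2936]
orientation: [3.074, 0.635, -0.004]
contact_force: [-0.3, -0.1, 0.0]
grip_width: 0.0853
```

```bash
python3 - <<'E'
from m import *
from h import save
a=save("scene","s1");b=save("top","t1")
for n,im,c in(("scene",a,(280,142)),("top",b,(191,203))):
    H,S,V=hsv(im);g=blob(n,(H>45)&(H<80)&(S>120)&(V>60),c)
    print(n,[rectz(n,g,z) for z in(.105,.108,.111)])
A=cv2.resize(a[115:225,245:345],None,fx=4,fy=4,interpolation=3);B=cv2.resize(b[115:225,150:240],None,fx=4,fy=4,interpolation=3)
cv2.imwrite("pics/c1.png",np.hstack([A,B])[:,:,::-1]);print(get_obs()["tcp_pos"],get_obs()["orientation"])
E
```

```text
scene [((494.7955322265625, 192.37509155273438), (60.30758285522461, 99.65154266357422), 73.02767181396484), ((496.6708984375, 189.89981079101562), (60.124568939208984, 99.34910583496094), 73.02774810791016), ((498.5462341308594, 187.4244384765625), (59.94151306152344, 99.04660034179688), 73.02774047851562)]
top [((494.90911865234375, 193.60174560546875), (59.71295928955078, 99.80109405517578), 73.45587158203125), ((494.8454895019531, 193.0711669921875), (59.5617561340332, 99.54837036132812), 73.45588684082031), ((494.78192138671875, 192.54061889648438), (59.41050720214844, 99.29559326171875), 73.45588684082031)]
[ 0.57361763 -0.17805107  0.29369649] [-3.07390948e+00 -6.42488073e-01  3.00196755e-03]
```

View pics/c1.png

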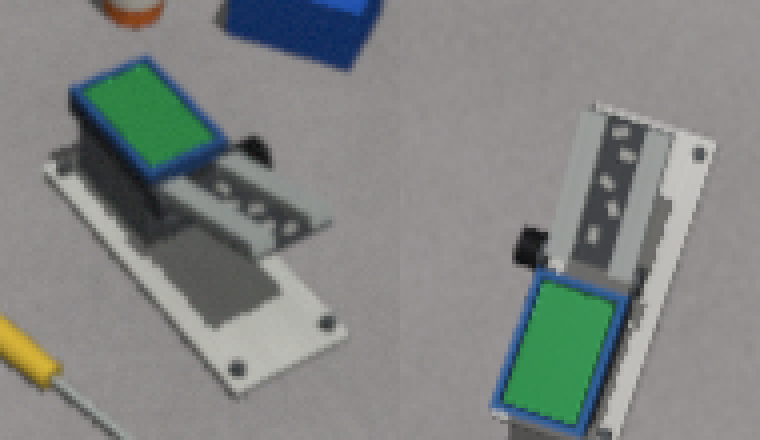

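The green cover now sits flush inside the rim in both views: scene (148,115), top (562,350). The views agree at z≈0.105, and its top has dropped about 2 mm. The chute looks unchanged. Next is the grasp.

Emit:
jog_arm --plan '[[[0.2, -0.1, -4], 0], [[0, 0, -4], 0], [[0, 0, -4], 0], [[0, 0, -3], 0], [[0, 0, -2], 0], [[0, 0, 0], 0], [[0, 0, 0], 0]]'

```text
clock: 8.5
tcp_pos: [0.5765, -0.1766, 0.1251]
orientation: [-3.073, -0.65, 0.0]
contact_force: [0.5, 0.5, 0.2]
grip_width: 0.0848
```

Emit:
jog_arm --plan '[[[0, 0, -1.5], 0], [[0, 0, -1.5], 0], [[0, 0, 0], 0], [[0, 0, 0], 0]]'

```text
clock: 8.9
tcp_pos: [0.5761, -0.1784, 0.0945]
orientation: [-3.074, -0.647, 0.001]
contact_force: [0.1, 0.5, 0.7]
grip_width: 0.0851
```

Emit:
jog_arm --plan '[[[0, -0.1, -0.4], 0], [[0, 0, 0], 0], [[0, 0, 0], 0]]'

```text
clock: 9.2
tcp_pos: [0.5765, -0.1797, 0.0911]
orientation: [3.074, 0.646, 0.001]
contact_force: [-0.4, -0.2, 0.2]
grip_width: 0.0849
```

Emit:
jog_arm --plan '[[[0, 0, 0], 0], [[0, 0, 0], 0], [[0, 0, 0], 0], [[0, 0, 0], 0], [[0, 0, 0], 0], [[0, 0, 0], 0], [[0, 0, 0], 0], [[0, 0, 0], 0]]' --hand 0.6 --grip_force 30

```text
clock: 10.0
tcp_pos: [0.5765, -0.1795, 0.091]
orientation: [3.074, 0.647, 0.0]
contact_force: [0.4, -0.7, 1.1]
grip_width: 0.0113
```

Emit:
jog_arm --plan '[[[0, 0, 1], 0], [[0, 0, 2], 0], [[0, 0, 4], 0], [[0, 0, 4], 0], [[0, 0, 4], 0], [[0, 0, 4], 0], [[0, 0, 2], 0], [[0, 0, 0], 0], [[0, 0, 0], 0]]'

```text
clock: 10.9
tcp_pos: [0.5759, -0.1794, 0.3008]
orientation: [3.074, 0.647, -0.0]
contact_force: [-0.5, 0.1, -1.5]
grip_width: 0.0113
```

Emit:
jog_arm --plan '[[[0.33, 2.8, 0], -0.059], [[0.33, 2.8, 0], -0.059], [[0.33, 2.8, 0], -0.059], [[0.33, 2.8, 0], -0.059], [[0.33, 2.8, 0], -0.059], [[0.33, 2.8, 0], -0.059], [[0.33, 2.8, 0], -0.059], [[0.33, 2.8, 0], -0.059], [[0.33, 2.8, 0], -0.059], [[0.33, 2.8, 0], -0.059], [[0.33, 2.8, 0], -0.059], [[0.33, 2.8, 0], -0.059]]'

```text
clock: 12.1
tcp_pos: [0.615, 0.1573, 0.2984]
orientation: [3.105, -0.462, -0.006]
contact_force: [-0.4, 0.1, -1.6]
grip_width: 0.0118
```

Emit:
jog_arm --plan '[[[0, 0, -2], 0], [[0, 0, -2], 0], [[0, 0, 0], 0], [[0, 0, 0], 0]]'

```text
clock: 12.5
tcp_pos: [0.6152, 0.1561, 0.2595]
orientation: [3.106, -0.459, -0.005]
contact_force: [1.4, 0.1, 0.3]
grip_width: 0.0115
```

```bash
python3 - <<'E'
from m import *
a=save("scene","s2");b=save("top","t2")
A=cv2.resize(a[90:190,260:360],None,fx=4,fy=4,interpolation=3);B=cv2.resize(b[110:210,160:255],None,fx=4,fy=4,interpolation=3)
cv2.imwrite("pics/c2.png",np.hstack([A,B])[:,:,::-1]);o=get_obs();print(o["tcp_pos"],o["orientation"],o["contact_force"],o["grip_width"])
E
```

```text
[0.61623762 0.15630087 0.26133397] [-3.10756995e+00  4.59676610e-01 -5.62856364e-04] [-0.31705827  1.30566828 -1.5901225 ] 0.011537536903427568
```

View pics/c2.png

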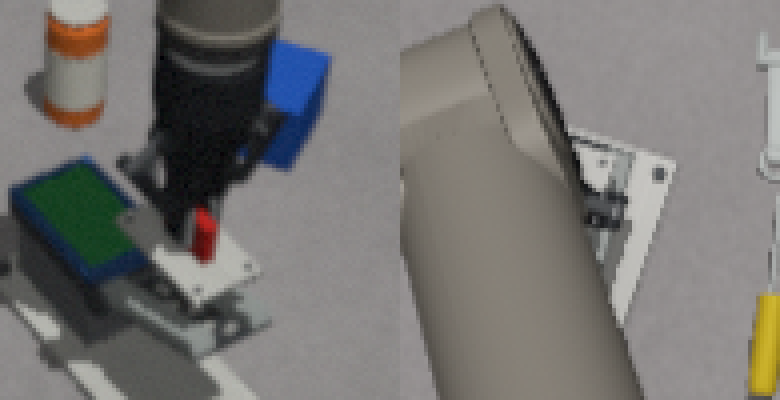

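The plate hangs level over the chute, aligned with it in the scene half at about (205,265); the gripper's own arm blocks most of the top view. Descending.

Emit:
jog_arm --plan '[[[0, 0, -1.5], 0], [[0, 0, -1.5], 0], [[0, 0, -0.7], 0], [[0, 0, 0], 0], [[0, 0, 0], 0]]'

```text
clock: 13.1
tcp_pos: [0.6155, 0.1565, 0.2229]
orientation: [3.107, -0.458, -0.002]
contact_force: [0.6, -1.2, -0.5]
grip_width: 0.0114
```

Emit:
jog_arm --plan '[[[0, 0, -0.2], 0], [[0, 0, -0.1], 0], [[0, 0, 0], 0]]'

```text
clock: 13.4
tcp_pos: [0.6156, 0.1566, 0.2216]
orientation: [3.108, -0.459, -0.001]
contact_force: [-5.5, -0.2, 7.5]
grip_width: 0.0118
```

Emit:
jog_arm --plan '[[[0, 0, -0.1], 0], [[0, 0, -0.1], 0], [[0, 0, 0], 0]]'

```text
clock: 13.7
tcp_pos: [0.6151, 0.1568, 0.2197]
orientation: [3.108, -0.459, -0.002]
contact_force: [-7.9, 0.7, 9.7]
grip_width: 0.0115
```

Emit:
jog_arm --plan '[[[-0.12, 0.03, -0.2], 0], [[-0.12, 0.03, -0.2], 0], [[0, 0, 0], 0], [[0, 0, 0], 0]]'

```text
clock: 14.1
tcp_pos: [0.6136, 0.1571, 0.2158]
orientation: [-3.108, 0.459, -0.001]
contact_force: [-4.6, 0.5, 6.8]
grip_width: 0.0116
```

Emit:
jog_arm --plan '[[[-0.1, 0.03, -0.2], 0], [[-0.1, 0.03, -0.2], 0], [[0, 0, 0], 0], [[0, 0, 0], 0]]'

```text
clock: 14.5
tcp_pos: [0.6124, 0.1574, 0.2119]
orientation: [-3.107, 0.46, -0.004]
contact_force: [-2.0, -0.7, 6.4]
grip_width: 0.0114
```

Emit:
jog_arm --plan '[[[-0.12, 0.04, -0.2], 0], [[-0.12, 0.04, -0.2], 0], [[0, 0, 0], 0], [[0, 0, 0], 0]]'

```text
clock: 14.9
tcp_pos: [0.6114, 0.1577, 0.2094]
orientation: [-3.107, 0.461, -0.009]
contact_force: [-0.8, -1.4, 11.6]
grip_width: 0.0114
```

Emit:
jog_arm --plan '[[[-0.05, 0.02, -0.1], 0], [[0, 0, 0], 0], [[0, 0, 0], 0]]'

```text
clock: 15.2
tcp_pos: [0.6113, 0.1577, 0.2094]
orientation: [-3.107, 0.461, -0.011]
contact_force: [-1.5, -3.4, 17.1]
grip_width: 0.0118
```

Emit:
jog_arm --plan '[[[-0.05, 0.02, -0.1], 0], [[0, 0, 0], 0], [[0, 0, 0], 0]]'

```text
clock: 15.5
tcp_pos: [0.6113, 0.1578, 0.2093]
orientation: [-3.106, 0.462, -0.012]
contact_force: [-2.2, -4.2, 22.9]
grip_width: 0.0115
```

```bash
python3 - <<'E'
from m import *
a=save("scene","s3");A=cv2.resize(a[100:190,265:355],None,fx=6,fy=6,interpolation=3)
cv2.imwrite("pics/c3.png",A[:,:,::-1]);o=get_obs();print(o["tcp_pos"],o["contact_force"],o["moment"],o["grip_width"])
E
```

```text
[0.61127423 0.15773898 0.20932309] [-3.24712704 -3.94757927 21.82757267] [-1.12076411  0.61500928  0.03735384] 0.011666538293777182
```

View pics/c3.png

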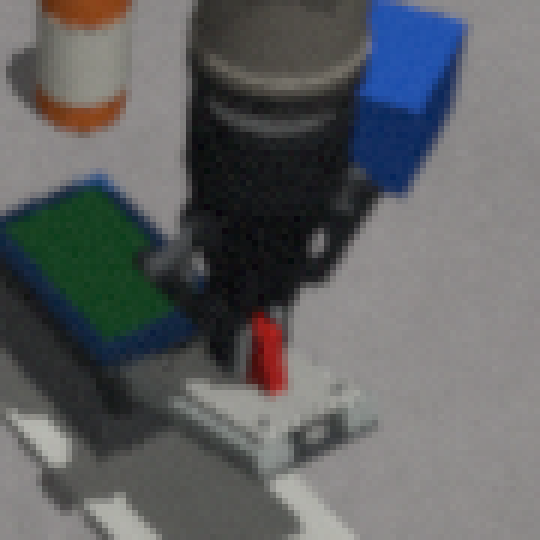

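The scene crop shows the plate tilted and lying along the slope, with its front corner near (262,465) and an even dark seam along the near flange. Force is about 22 N, so I'll ease off to about 10 N, then check the fit numerically.

Emit:
jog_arm --plan '[[[0, 0, 0.1], 0], [[0, 0, 0.1], 0], [[0, 0, 0], 0], [[0, 0, 0], 0]]'

```text
clock: 15.95
tcp_pos: [0.6101, 0.1584, 0.2088]
orientation: [-3.107, 0.46, -0.007]
contact_force: [-0.7, -1.1, 9.4]
grip_width: 0.0114
```

```bash
python3 - <<'E'
from m import *
a=save("scene","s4");o=get_obs();T=o["tcp_pos"];print(T,o["contact_force"],o["moment"])
yaw=-.292;X=np.array([np.cos(yaw),np.sin(yaw),0]);Y=np.array([-X[1],X[0],0]);Z=np.array([0,0,1.])
P=T-.054*Z;O=np.array([.5566,.1742,0])
S=8;A=cv2.resize(a[130:190,280:350],None,fx=S,fy=S,interpolation=3)[:,:,::-1].copy()
B=[A]
for th,h,col in((.27,.033,(0,255,255)),(.34,.033,(0,0,255))):
    x=X*np.cos(th)+Z*np.sin(th);n=-X*np.sin(th)+Z*np.cos(th);c=P-h*n
    q=np.array([proj("scene",c+x*i+Y*j+n*k)  for k in(0.006,) for i,j in((-.05,-.03),(.05,-.03),(.05,.03))])
    print(th,"plate top corners",q.round(1).tolist())
    M=[proj("scene",O+.1*Z+x*l+Y*j) for l,j in((.005,-.036),(.127,-.036),(.127,.036))];print(" chute corners",np.round(M,1).tolist())
    C=A.copy()
    for pts,cc in((q,(0,0,255)),(M,(255,0,255))):
        cv2.polylines(C,[np.int32((np.array(pts)-(280,130)+.5)*S)],False,cc,1)
    B.append(C)
cv2.imwrite("pics/c4.png",cv2.resize(np.vstack([np.hstack(B[1:])]),None,fx=.7,fy=.7,interpolation=cv2.INTER_AREA))
E
```

```text
[0.61005663 0.15838391 0.20880432] [ 0.4518492  -2.42742215 10.32469487] [-0.52897547 -0.16257759 -0.01397921]
0.27 plate top corners [[288.3, 159.6], [307.8, 173.8], [324.5, 165.7]]
 chute corners [[284.5, 161.5], [308.1, 179.0], [328.1, 169.2]]
0.34 plate top corners [[288.8, 160.8], [308.1, 173.0], [324.8, 164.9]]
 chute corners [[284.5, 161.4], [307.8, 176.5], [327.9, 166.7]]
```

View pics/c4.png

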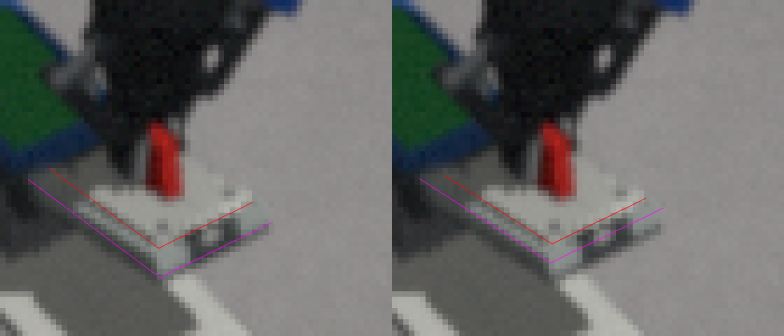

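The overlay shows I had picked the lower edge of the flange end as its corner, so my slope of 0.27 was too small. First contact, resting height and the slide direction all give about 0.34 rad. With that slope the plate is about 5 mm too far up, so I'll slide it down along the slope.

Emit:
jog_arm --plan '[[[-0.11, 0.03, 0.0], 0], [[-0.11, 0.03, -0.03], 0], [[-0.11, 0.03, -0.04], 0], [[0, 0, 0], 0], [[0, 0, 0], 0], [[0, 0, 0], 0]]'

```text
clock: 16.6
tcp_pos: [0.6062, 0.1597, 0.2073]
orientation: [-3.107, 0.459, -0.005]
contact_force: [0.6, 0.2, 6.2]
grip_width: 0.0116
```

Emit:
jog_arm --plan '[[[0, 0, -0.05], 0], [[0, 0, 0], 0], [[0, 0, 0], 0], [[0, 0, 0], 0]]'

```text
clock: 17.0
tcp_pos: [0.6062, 0.1597, 0.2073]
orientation: [-3.107, 0.459, -0.005]
contact_force: [-1.4, -0.9, 9.1]
grip_width: 0.0112
```

```bash
python3 - <<'E'
from m import *
a=save("scene","s5");b=save("top","t5")
for i in range(6):
    save("scene","s6");o=get_obs();print(o["tcp_pos"].round(4),o["contact_force"].round(1),o["moment"].round(2),o["grip_width"])
for n,im,c in(("scene",a,(280,142)),):
    H,S,V=hsv(im);g=blob(n,(H>45)&(H<80)&(S>120)&(V>25),c);print(rectz(n,g,.105))
A=cv2.resize(a[120:200,270:350],None,fx=6,fy=6,interpolation=3);s0=cv2.imread("pics/s0_raw.png")[120:200,270:350,::-1]
cv2.imwrite("pics/c5.png",cv2.resize(np.hstack([A,cv2.resize(s0,None,fx=6,fy=6,interpolation=3)])[:,:,::-1],(800,400)))
E
```

```text
[0.6062 0.1597 0.2073] [-1.8 -0.4  8.5] [-0.42 -0.07 -0.05] 0.01136921182689489
[0.6062 0.1597 0.2073] [-1.8 -0.6  9. ] [-0.38 -0.05 -0.06] 0.011524375451141478
[0.6062 0.1597 0.2073] [-0.6 -1.8  9.7] [-0.36 -0.05 -0.01] 0.011303908683712326
[0.6062 0.1597 0.2073] [-1.1 -2.2  9.8] [-0.36 -0.04 -0.05] 0.011519535741301224
[0.6062 0.1597 0.2073] [-1.2 -2.4  8.6] [-0.33 -0.03 -0.04] 0.011533505586466666
[0.6063 0.1597 0.2073] [-1.1 -0.3 10. ] [-0.41 -0.06 -0.02] 0.011308797997467429
((494.5971984863281, 190.78846740722656), (58.22102355957031, 98.23072052001953), 74.3075942993164)
```

View pics/c5.png

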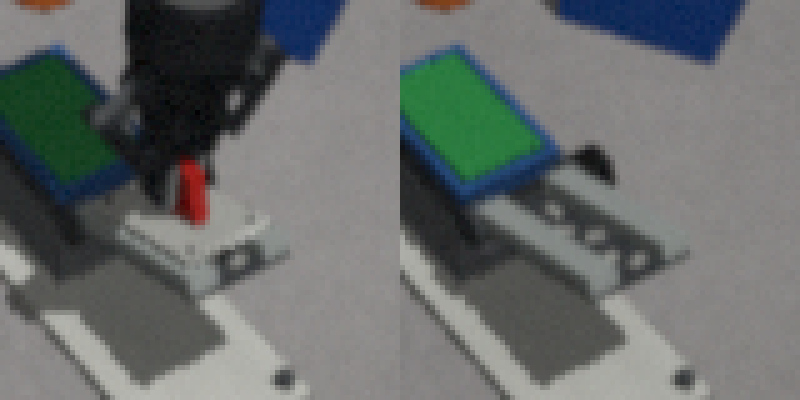

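```bash
python3 - <<'E'
from m import *
a=np.mean([cv2.imread(f"pics/{f}_raw.png").astype(float) for f in("s5","s6")],0)
s0=cv2.imread("pics/s0_raw.png").astype(float)
f=lambda i:cv2.resize(np.clip(i[146:186,286:336]*1.3,0,255).astype(np.uint8),None,fx=8,fy=8,interpolation=cv2.INTER_CUBIC)
A,B=f(a),f(s0);X=np.array([np.cos(-.292),np.sin(-.292),0]);Y=np.array([-X[1],X[0],0]);Z=np.array([0,0,1.]);O=np.array([.5563,.1746,.1])
for th,col in((.27,(255,0,255)),(.31,(0,255,255)),(.35,(0,0,255))):
    x=X*np.cos(th)+Z*np.sin(th)
    q=[proj("scene",O+x*l+Y*j) for l,j in((.005,-.036),(.127,-.036),(.127,.036),(.08,.036))];cv2.polylines(B,[np.int32((np.array(q)-(286,146)+.5)*8)],False,col,1)
cv2.imwrite("pics/c6.png",np.hstack([A,B]))
E
```

```text
(no output)
```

View pics/c6.png

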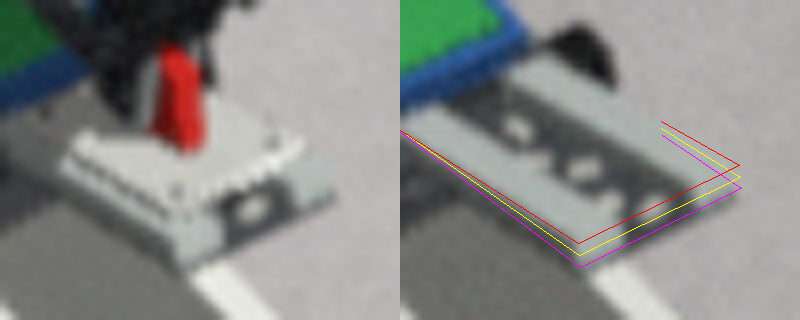

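The near and far chute end corners match the starting picture: left (185,265) and (335,200). The plate lies along both flanges and no daylight gap shows. I'll do one firmer press of under 20 N to take out any leftover tilt, then settle at 10 N.

Emit:
jog_arm --plan '[[[0, 0, -0.1], 0], [[0, 0, 0], 0], [[0, 0, 0], 0]]'

```text
clock: 17.7
tcp_pos: [0.6062, 0.1597, 0.2073]
orientation: [-3.107, 0.46, -0.006]
contact_force: [-4.4, -1.5, 16.6]
grip_width: 0.0113
```

Emit:
jog_arm --plan '[[[0, 0, 0.09], 0], [[0, 0, 0], 0], [[0, 0, 0], 0], [[0, 0, 0], 0]]'

```text
clock: 18.1
tcp_pos: [0.6062, 0.1597, 0.2073]
orientation: [-3.107, 0.459, -0.006]
contact_force: [-1.8, -0.5, 9.7]
grip_width: 0.012
```

```bash
python3 - <<'E'
from m import *
F=[];M=[]
for i in range(12):
    im=save("scene","s7");o=get_obs();F.append(o["contact_force"]);M.append(o["moment"])
print(o["clock"],o["tcp_pos"].round(4),o["orientation"].round(3),np.mean(F,0).round(1),np.mean(M,0).round(3))
s0=cv2.imread("pics/s0_raw.png")[:,:,::-1]
for u in range(296,308,2):print(u,im[150:182,u].mean(-1).astype(int).tolist())
E
```

```text
18.7 [0.6062 0.1598 0.2073] [-3.107  0.459 -0.006] [-1.7 -1.   9.8] [-0.402 -0.011 -0.024]
296 [22, 21, 29, 28, 32, 41, 73, 89, 78, 77, 79, 81, 119, 147, 150, 130, 91, 111, 120, 90, 68, 60, 61, 75, 85, 86, 85, 88, 86, 88, 87, 86]
298 [27, 27, 23, 27, 22, 28, 36, 42, 61, 70, 76, 77, 88, 122, 150, 150, 129, 94, 113, 124, 98, 71, 64, 59, 73, 83, 84, 86, 88, 87, 87, 89]
300 [29, 25, 27, 19, 21, 12, 23, 20, 21, 26, 51, 69, 83, 119, 148, 151, 151, 138, 104, 108, 126, 106, 76, 66, 59, 68, 82, 87, 88, 88, 86, 86]
302 [18, 19, 15, 12, 20, 29, 30, 33, 43, 36, 45, 58, 77, 119, 150, 153, 154, 152, 142, 114, 108, 129, 121, 84, 64, 60, 66, 80, 85, 88, 85, 86]
304 [18, 20, 28, 45, 67, 79, 83, 79, 81, 84, 85, 75, 73, 112, 148, 152, 151, 154, 152, 144, 117, 101, 121, 120, 88, 69, 60, 62, 76, 88, 87, 88]
306 [21, 22, 41, 58, 66, 43, 42, 37, 40, 35, 29, 31, 36, 65, 115, 148, 152, 153, 154, 150, 152, 138, 99, 114, 124, 99, 75, 64, 59, 71, 84, 85]
```

```bash
python3 -c "
from bench import *
print(hand_in())"
```

```text
the job is handed in; nothing more can be done
None
```

The green cover is pressed home, and the chute cover is held on the slope by its fin at about 10 N. I handed the job in at about 18.7 s; no verdict was reported.

- **Green cover:** I pressed it over both clips and then in the middle, with 18–33 N. It stopped hard at the same height at all three points (tool height 177.6–177.7 mm, expected 178). Both cameras showed it about 2 mm lower than before and level with its rim.
- **Chute cover:** I picked it up by the fin, touched it to the slope upper end first, and let it turn in the pads until it lay flat. It then sat about 5 mm too far up, so I slid it down the slope to the middle. At hand-in the upward force on the tool was 9.8 N, with a 30 N grip.
- **Flushness:** In the last picture the seam runs parallel to the flange edge to within about half a pixel. The position did not change when I pressed at 17 N and then eased back to 10 N.
- **Chute angle:** The chute's end corners looked unchanged in the picture after the slide. Pressing force on the chute peaked at about 23 N, just over the 20 N you said would not shift it.
- **Bystanders:** Every move kept clear of the tools, containers and boxes. I did not check each of their positions again at the end.

**What disagreed:** My first camera estimate of the slope was 0.27 rad, because I had picked the wrong edge of the flange. First contact, resting height and the slide direction all gave about 0.34 rad, so I used that. The arm hid the top view at the end, so the centring comes from the tool position. I put it within about 1–2 mm.

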